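# Close a generator's fuel tank until the cap's ratchet clicks

### The job

Close the fuel tank with its ratchet cap, the one with the grip bar: set it on the filler without forcing it, find where its tabs drop through the notches in the rim, then turn it clockwise until it has drawn down and the ratchet in the cap clicks. Let go of it there, and leave everything else on the bench as it lies.

Things in the scene. Friction and masses are not known exactly. Their poses are not given: they have to be found in the camera images.
- cap: round black fuel cap, 64 mm across, about 0.13 kg, standing on the bench, grip bar up. Origin: centre of its flat sealing face, the underside of its 8.5 mm thick disc, 14 mm above the bench; z up, x along the bar. A skirt 9 mm deep hangs round the face; a stub with three tabs sticks out below (see cap_foot).
- cap_grip (a point): middle of the cap's straight upright grip bar, 21 mm above the cap's origin; cap's axes. The bar is 52 mm long (x), 14 mm thick (y) and reaches from 8.5 to 33 mm above the origin: take it from above across its 14 mm.
- cap_foot (a point): centre of the stub's underside, 14 mm below the cap's origin; axes of the disc and bar, not of the tabs. Three steel tabs, 120 deg apart, 6 mm thick, reach 22.5 mm out from the stub; tops 8 mm, bottoms 14 mm below the origin; hidden under the cap. One tab points along the cap's +x to within 35 deg either way; its true angle, where the ratchet was last left, can only be felt.
- cap_pawl (a joint): lift (m) of the spring pawl of the ratchet that joins disc and bar to the stub with tabs: 0 in a notch, about 0.003 on a crest. 12 notches, 30 deg apart. The tabs turn with the bar until they are stopped; then the bar slips on clockwise over them: the torque climbs from 0.2 to 0.25-0.35 N m over 28 deg, then falls at once as the pawl snaps into the next notch: a click.
- filler (a point): centre of the top of the filler neck's steel rim, 150 mm above the bench; tank's axes, z up. Neck: 55 mm across, 20 mm tall. The rim, 3 mm thick, has a 32 mm hole and three notches 13 mm wide that reach 25 mm from the centre, at 180, 60 and -60 deg from x (anticlockwise from above). Tabs lying on the rim: cap's origin 14 mm above this point, turns freely by hand or loosely caged.
- gasket_top (a point): centre of the top of a springy rubber ring on the rim, 4.5 mm above it. Tabs over the notches: the cap drops 10 mm by its weight and lies on this ring with 3 mm side play. Clockwise (from above) from there, ramps draw it down, at up to 0.2 N m, to 1.3 mm over the rim after 50 deg; tabs meet stops after 62 deg and the ratchet clicks 28 deg later. It stays down. Over 50 N bends the rim.
- tank: yellow steel fuel tank, 210 x 290 mm (350 mm over its ears), on battens, fixed. Origin: on the bench under its centre; its top is 130 mm up; long side along y. The filler is at x = -25, y = 55 mm; a flat black fuel gauge, 48 mm across, 7 mm tall, at x = 40, y = -75 mm.
- oil_cap: small black plastic oil filler plug with a ribbed rim and NO grip bar, 42 mm across, 27 mm tall, lying on its thread stub; a bystander. Origin: centre of its underside.
- dish: round steel parts dish, 92 mm across, 20 mm tall, with a few screws in it; a bystander. Origin: centre of its underside.
- fuel_tap: small aluminium and brass fuel tap with a black lever, about 50 x 40 x 35 mm; a bystander. Origin: centre of its body's underside.
- spark_plug: spark plug lying down, 75 mm long, 21 mm thick; a bystander. Origin: under its hexagon.
- wrench: combination wrench, 190 mm long, 38 mm wide, 8 mm thick, lying flat; a bystander. Origin: centre of its underside, x along it.
- screwdriver: screwdriver, 200 mm long, handle 26 mm thick, lying down; a bystander. Origin: centre of its underside, x along it.
- air_filter: pleated air filter, 85 x 65 x 37 mm; a bystander. Origin: centre of its underside.
Mind the look-alikes: they are no part of the job. What is shaped like the cap but brown, green or pink is not meant.

How it is judged:
By the outcome, as a careful person would: the job done as asked, in the order asked, and still so for the second after the job is handed in, with the robot touching nothing.
It also fails if it takes over 61 s, if anything falls off the work surface, if the arm or the gripper's body presses on something with over 40 N, if the wrist force passes 120 N, or if a joint passes its speed limit or range.

### The arm

A 6-joint arm with a two-finger parallel gripper is mounted at the origin on the work surface. World frame = base frame: x ahead of the robot, y to its left, z up, the work surface at z = 0. Lengths are in m, angles in rad, forces in N, time in s.
With the tool pointing down it reaches from about 0.35 to 0.775 m from the base axis. Payload 5.5 kg.
Tool frame: the origin (TCP) lies between the finger pads; the fingertips stand 11 mm ahead of it and the grasp point (between the pads) lies 8 mm behind it (tips_ahead is the distance from the TCP to the fingertips, in m); z points along the fingers, y is the line along which they close (so a half turn about z gives the same grasp; the last joint's range is limited). The gripper opens to 85 mm and grips with 20 to 120 N. Pads are 22 mm wide; open, the fingers measure 114 mm over their backs; the gripper's body (76 mm by 85 mm) begins 54 mm behind the grasp point. The pads swing forward as they close: fully open they stand 13 mm farther back than shut.
Start: joints at [-1.396, 0.313, 0.046, 1.304, 0, 1.431], TCP at [0.178, -0.547, 0.242] pointing down, gripper open.
Joint ranges: [-2.76, 2.76], [-0.86, 1.69], [-1.03, 1.26], [-2.2, 2.34], [-1.47, 1.5], [-3.14, 3.14]. Speed limits (rad/s): [2.57, 2.57, 3.14, 3.14, 3.14, 3.14].

### API

Orientations are given as a unit quaternion [w, x, y, z].
In Python, from workcell import * gives the robot as it stands. The module is installed in compiled form; this text tells all that it offers.
- The arm moves only by the tool jog_arm, never from a script. Its argument "moves" is a list of rows, each an object with "fingers": the closure, from 0 (fully open) to 1 (shut); "slide": the shift along the tool's x, y, z in mm, a list of three; "angular": the turn, a rotation vector about the tool's x, y, z in degrees, a list of three. A call has 1 to 10 rows; each row is the pose to reach, as a shift and turn from the pose commanded when the call began, along the tool's axes at that moment; what a row does not reach only later rows make up. A row lasts 1/12 s, in which the tool goes at most 41.7 mm and 7.16 degrees, less where a joint would pass 70% of its speed; a pose out of reach is approached as far as the arm can. A call with a gripper value outside its range is refused whole. The fingers move at their own pace and stop on an object; "squeeze" is the grip in N (left out, the last holds). Time passes only in rows, so rows that repeat a pose let the fingers close. It gives the time, the measured TCP pose, the force, the opening and the grip force at its end, in the units of the state.
- get_state(): the state, without advancing time (a new reading comes with each control period).
- read_camera(name): name is "scene" or "side" or "wrist"; returns a dict with "color" (400x640x3 uint8, red, green, blue), "fovy" (degrees; the focal length in pixels is half the picture's height over the tangent of half this angle, whatever the lens; pixels are square), "cx", "cy" (the principal point, pixels), "world_from_camera" (4x4, takes a point from camera to world coordinates); the wrist camera has in their place "tool_from_camera" (4x4, takes a point from camera to tool coordinates, whose origin is the TCP and whose axes are the flange's). Camera axes: x right, y down, z forward; pixel columns grow to the right and rows downward; lengths in m; the calibration is good to about 2 mm. A picture is of the moment at which its call begins: read the wrist's pose just before it. There is no depth.
- hand_in(): hands the job in; it is judged then, once.
Trained networks look in a picture, given as the dict that the camera call returned (one of the last four; its "shot" number tells which), for a name from the list of things; names that differ only in an ending like _2 or _b are one class to them, and where a whole thing is asked for, a point or a joint stands for the part that bears it (a point fixed in the world has none). Each returns a list of dicts, best first, with "p" (0 to 1); they miss things now and then, are a little off and sometimes report something else, mostly with a low value. They report only what shows in the picture. A call takes as long as a camera call. They do not tell look-alikes from the thing itself.
- look_for(target, picture): "point" ([column, row] in pixels, amid what is visible of it).
- tip_of(target, picture): "point" ([column, row] in pixels: a listed point, or the origin of a listed thing).
The state is a dict: "clock": time; "joint_pos": joint angles; "qvel": joint speeds; "tau": joint torques, N m; "tcp_pos": TCP position; "orientation": TCP orientation; "wrist_force": force on the tool from outside, world axes, zero at the start; "ft_torque": the same for the moment, N m; "finger_gap": finger opening in m; "grip_force": force on a finger pad.
Only numpy, scipy, OpenCV 4.12 (cv2) and the standard library are available. Lean on these libraries where they do the work, as an engineer would, in place of code of your own. Each camera call takes 0.05 s, during which the arm holds its last target. There are 200 camera calls.

## Working session

There is one attempt and no reset: what is moved stays moved. The work goes in short steps, Python scripts to look and compute and a tool call to move; the robot and the scene stay as the last step left them, time stands still between calls to the robot, and variables do not carry over. Pictures are saved under pics/ and viewed, at most 10 in all, crops included, and the job is handed in when it is done.

Besides the shell and the picture viewer there is one more tool, called after ">>>" by a JSON object that holds its "name" and its "arguments", one argument or row to a line. jog_arm: Moves the arm, as the interface text tells. Its arguments: {"type":"object","properties":{"moves":{"type":"array","items":{"type":"object","properties":{"fingers":{"type":"number"},"slide":{"type":"array","items":{"type":"number"}},"angular":{"type":"array","items":{"type":"number"}}}}},"squeeze":{"type":"number"}},"required":["moves"]}

```bash
mkdir -p pics
cat > h.py <<'E'
from workcell import *
import numpy as np, cv2
from scipy.spatial.transform import Rotation as R
def rot(q): return R.from_quat([q[1],q[2],q[3],q[0]]).as_matrix()
def pose(s):
    T=np.eye(4); T[:3,:3]=rot(s['orientation']); T[:3,3]=s['tcp_pos']; return T
def shot(name):
    s=get_state(); p=read_camera(name)
    M=np.array(p['world_from_camera']) if name!='wrist' else pose(s)@np.array(p['tool_from_camera'])
    return p,M
def ray(p,M,px):
    f=p['color'].shape[0]/2/np.tan(np.radians(p['fovy'])/2)
    d=M[:3,:3]@np.array([(px[0]-p['cx'])/f,(px[1]-p['cy'])/f,1]); return M[:3,3],d/np.linalg.norm(d)
def atz(r,z): o,d=r; return o+d*(z-o[2])/d[2]
def tri(rs):
    A=np.zeros((3,3));b=np.zeros(3)
    for o,d in rs: P=np.eye(3)-np.outer(d,d);A+=P;b+=P@o
    x=np.linalg.solve(A,b); return x,[np.linalg.norm((np.eye(3)-np.outer(d,d))@(x-o)) for o,d in rs]
def proj(p,M,X):
    f=p['color'].shape[0]/2/np.tan(np.radians(p['fovy'])/2)
    c=np.linalg.inv(M)@np.append(X,1); return [p['cx']+f*c[0]/c[2],p['cy']+f*c[1]/c[2]]
def save(p,n): cv2.imwrite('pics/'+n,p['color'][:,:,::-1])
E
python3 - <<'E'
from h import *
ps=[]
for n in('scene','side'):
    p,M=shot(n); ps.append(p['color'])
    for t in('cap','cap_grip','filler','gasket_top','tank'):
        r=[(np.round(d['point']).tolist(),round(d['p'],2)) for d in tip_of(t,p)[:4]]
        print(n,t,r,[atz(ray(p,M,x[0]),{'cap':.014,'cap_grip':.035,'filler':.15,'gasket_top':.1545,'tank':0}[t]).round(3).tolist() for x in r])
im=np.vstack(ps); cv2.imwrite('pics/a.png',cv2.resize(im,(480,600),interpolation=cv2.INTER_AREA)[:,:,::-1])
cv2.imwrite('pics/scene.png',ps[0][:,:,::-1]);cv2.imwrite('pics/side.png',ps[1][:,:,::-1])
s=get_state();print(s)
E
```

```text
scene cap [([368.0, 229.0], 0.95), ([372.0, 274.0], 0.93), ([402.0, 254.0], 0.81), ([333.0, 252.0], 0.77)] [[0.618, -0.038, 0.014], [0.701, -0.176, 0.014], [0.729, -0.077, 0.014], [0.589, -0.16, 0.014]]
scene cap_grip [([332.0, 242.0], 0.82), ([369.0, 222.0], 0.77), ([402.0, 249.0], 0.76), ([370.0, 264.0], 0.56)] [[0.581, -0.152, 0.035], [0.618, -0.036, 0.035], [0.73, -0.084, 0.035], [0.691, -0.17, 0.035]]
scene filler [([286.0, 239.0], 0.64), ([397.0, 130.0], 0.56)] [[0.566, -0.313, 0.15], [0.551, 0.244, 0.15]]
scene gasket_top [([400.0, 131.0], 0.56)] [[0.564, 0.235, 0.154]]
scene tank [([399.0, 190.0], 0.67)] [[0.602, 0.184, 0.0]]
side cap [([290.0, 214.0], 0.96), ([225.0, 231.0], 0.92), ([249.0, 204.0], 0.78), ([269.0, 246.0], 0.71)] [[0.586, -0.161, 0.014], [0.733, -0.075, 0.014], [0.701, -0.183, 0.014], [0.615, -0.043, 0.014]]
side cap_grip [([252.0, 199.0], 0.92), ([226.0, 222.0], 0.85), ([290.0, 217.0], 0.74), ([291.0, 202.0], 0.66)] [[0.691, -0.181, 0.035], [0.731, -0.086, 0.035], [0.58, -0.128, 0.035], [0.588, -0.185, 0.035]]
side filler [([260.0, 320.0], 0.59)] [[0.56, 0.2
[... 167 characters left out ...]
41, 0.0]]
{'clock': 0.6, 'joint_pos': array([-1.39559732e+00,  3.13177001e-01,  4.60434288e-02,  1.30358806e+00,
        1.21505015e-06,  1.43121692e+00]), 'qvel': array([ 0.00111267, -0.00070724,  0.00041701, -0.00016438,  0.00064789,
       -0.00081975]), 'tau': array([-9.66582957e-04, -4.80149639e+01,  2.98664993e+01,  3.17103604e-04,
       -9.26369535e-05, -1.03175623e-05]), 'tcp_pos': array([ 0.17802885, -0.54676398,  0.2423131 ]), 'orientation': array([3.73307431e-05, 9.87639864e-01, 1.56740224e-01, 1.27254482e-06]), 'wrist_force': array([0.83131793, 0.2090476 , 0.05199185]), 'ft_torque': array([0.0366506 , 0.00934699, 0.02306127]), 'grip_force': 0.0, 'finger_gap': 0.0854361247675631}
```

View pics/scene.png

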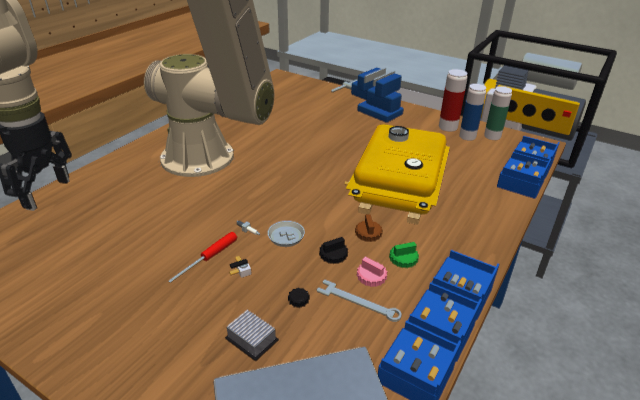

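View pics/side.png

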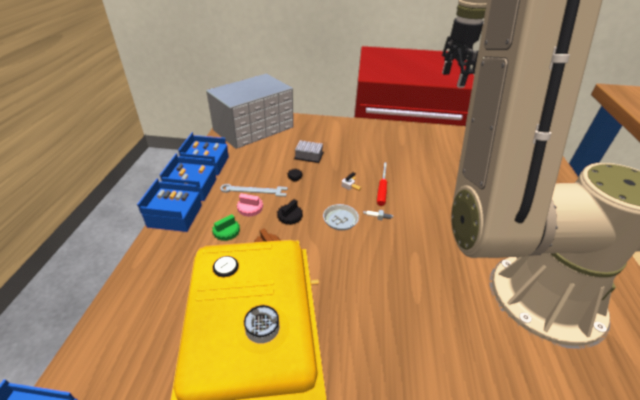

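The scene view shows the black cap at (333,250) and the filler at (398,131). The side view shows them at (290,212) and (262,321). I'll go above the cap.

```bash
cat >> h.py <<'E'
def plan(X,yaw=None,s=None):
    s=s or get_state(); T=pose(s); d=T[:3,:3].T@(np.array(X)-T[:3,3])*1000
    cy=np.degrees(np.arctan2(T[1,0],T[0,0]))
    print('slide',d.round(1),'tool yaw',cy.round(1),'j1,j6',np.degrees(s['joint_pos'][[0,5]]).round(1),'tilt',T[:3,2].round(4))
    if yaw is not None: print('ang z',(cy-yaw))
E
python3 - <<'E'
from h import *
plan([.56,-.17,.26])
E
```

```text
slide [ 479.9 -240.   -17.7] tool yaw 18.0 j1,j6 [-80.  82.] tilt [ 0.e+00 -1.e-04 -1.e+00]
```

>>> {"name": "jog_arm", "arguments": {
  "moves": [
    {"slide": [40,-20,-2]},
    {"slide": [80,-40,-3]},
    {"slide": [115,-58,-4]},
    {"slide": [150,-75,-6]},
    {"slide": [185,-92,-8]},
    {"slide": [220,-110,-8]},
    {"slide": [255,-127,-10]},
    {"slide": [290,-145,-12]},
    {"slide": [325,-162,-12]},
    {"slide": [360,-180,-14]}
  ]
}}

```text
schema error: expected keys fingers, slide, angular
```

>>> {"name": "jog_arm", "arguments": {
  "moves": [
    {"slide": [35,-17,0]},
    {"slide": [70,-35,0]},
    {"slide": [105,-52,-2]},
    {"slide": [120,-60,-4]},
    {"slide": [120,-60,-4]},
    {"slide": [120,-60,-4]},
    {"slide": [120,-60,-4]}
  ]
}}

```text
schema error: expected keys fingers, slide, angular
```

Run:
```python
from h import *
plan([.56,-.17,.26])
p,M=shot('wrist'); save(p,'w1.png')
for t in('cap','cap_grip'):
    for d in tip_of(t,p)[:4]: print(t,np.round(d['point']),round(d['p'],2),atz(ray(p,M,d['point']),.014 if t=='cap' else .035).round(4))
np.savez('w1.npz',M=M)
```

```text
slide [ 479.9 -240.   -17.7] tool yaw 18.0 j1,j6 [-80.  82.] tilt [ 0.e+00 -1.e-04 -1.e+00]
```

View pics/w1.png

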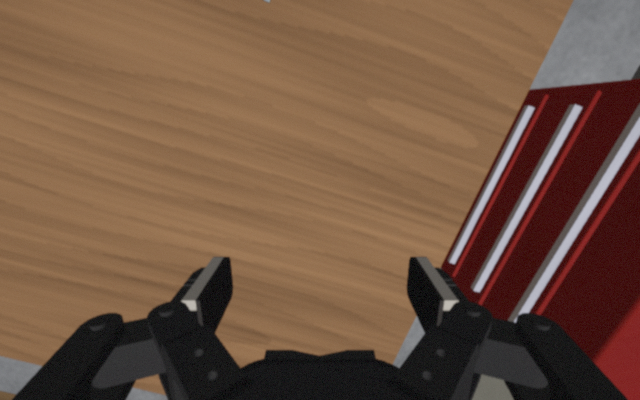

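The arm didn't move because every row needs all three keys. The picture shows only bare bench.

>>> {"name": "jog_arm", "arguments": {
  "moves": [
    {"fingers": 0,"slide": [360,-180,-14],"angular": [0,0,0]},
    {"fingers": 0,"slide": [360,-180,-14],"angular": [0,0,0]},
    {"fingers": 0,"slide": [360,-180,-14],"angular": [0,0,0]},
    {"fingers": 0,"slide": [360,-180,-14],"angular": [0,0,0]},
    {"fingers": 0,"slide": [360,-180,-14],"angular": [0,0,0]},
    {"fingers": 0,"slide": [360,-180,-14],"angular": [0,0,0]},
    {"fingers": 0,"slide": [360,-180,-14],"angular": [0,0,0]},
    {"fingers": 0,"slide": [360,-180,-14],"angular": [0,0,0]},
    {"fingers": 0,"slide": [360,-180,-14],"angular": [0,0,0]},
    {"fingers": 0,"slide": [360,-180,-14],"angular": [0,0,0]}
  ]
}}

```text
clock: 1.58
tcp_pos: [0.4667, -0.2614, 0.2567]
orientation: [0.0, 0.987, 0.158, 0.001]
wrist_force: [-0.3, -0.9, -0.7]
finger_gap: 0.0857
grip_force: 0.0
```

Run:
```python
from h import *
s=get_state();print(s['clock'],s['tcp_pos']);plan([.56,-.17,.26])
```

```text
1.5833 [ 0.46666566 -0.26144134  0.25672382]
slide [117.2 -57.8  -3.2] tool yaw 18.2 j1,j6 [-37.9 124. ] tilt [ 0.0012  0.     -1.    ]
```

```bash
cat > look.py <<'E'
import sys
from h import *
p,M=shot('wrist'); save(p,sys.argv[1]+'.png'); np.save(sys.argv[1]+'.npy',M)
print('cam',M[:3,3].round(3),get_state()['clock'])
for t,z in (a.split(':') for a in sys.argv[2:]):
    for d in tip_of(t,p)[:4]: print(t,np.round(d['point'],1),round(d['p'],2),atz(ray(p,M,d['point']),float(z)).round(4))
E
python3 look.py w2 cap:.014 cap_grip:.035
```

```text
cam [ 0.538 -0.239  0.388] 1.6333
cap [270.8  44.9] 0.63 [ 0.588  -0.1654  0.014 ]
cap_grip [265.9  43.1] 0.79 [ 0.5852 -0.1642  0.035 ]
```

View pics/w2.png

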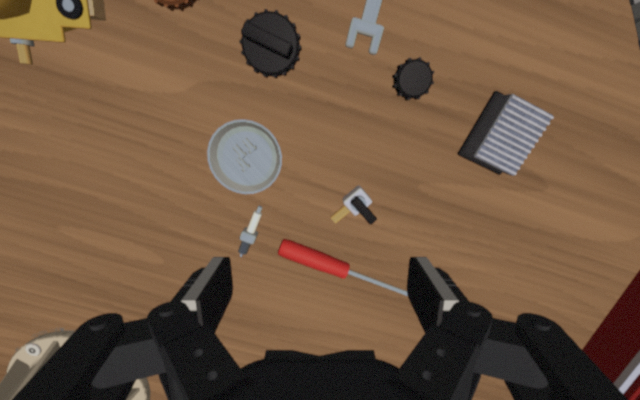

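The black cap is at (270,44), with its bar running from (245,28) to (292,50).

Run:
```python
from h import *
p,_=shot('wrist');M=np.load('w2.npy')
a,b=[atz(ray(p,M,x),.047) for x in((245,28),(292,50))];d=b-a
ang=np.degrees(np.arctan2(d[1],d[0]))%180;print(a,b,ang)
s=get_state()
for cap_yaw in(ang,ang-180): 
    for k,X in(('cap',(.587,-.162)),('filler',(.557,.236))):
        j1=np.degrees(np.arctan2(X[1],X[0])); print(cap_yaw,k,'j1',j1,'j6',j1+180-cap_yaw)
u=np.array([np.cos(np.radians(ang)),np.sin(np.radians(ang))])
plan([.5,-.165,.2],ang)
```

```text
[ 0.59031068 -0.14318504  0.047     ] [ 0.58584849 -0.19387999  0.047     ] 84.96976482927464
84.96976482927464 cap j1 -15.428416657925903 j6 79.60181851279945
84.96976482927464 filler j1 22.962294954973594 j6 117.99253012569896
-95.03023517072536 cap j1 -15.428416657925903 j6 259.60181851279947
-95.03023517072536 filler j1 22.962294954973594 j6 297.992530125699
slide [ 63.9 -82.7  56.2] tool yaw 18.2 j1,j6 [-38.1 123.7] tilt [-2.e-04 -4.e-04 -1.e+00]
ang z -66.80205820450755
```

Run:
```python
from h import *
plan([.594,-.089,.22],-95)
```

```text
slide [ 176.9 -125.6   36.2] tool yaw 18.2 j1,j6 [-38.1 123.7] tilt [-2.e-04 -4.e-04 -1.e+00]
ang z 113.16770662476709
```

>>> {"name": "jog_arm", "arguments": {
  "moves": [
    {"fingers": 0,"slide": [177,-126,36],"angular": [0,0,-70]},
    {"fingers": 0,"slide": [177,-126,36],"angular": [0,0,-70]},
    {"fingers": 0,"slide": [177,-126,36],"angular": [0,0,-70]},
    {"fingers": 0,"slide": [177,-126,36],"angular": [0,0,-70]},
    {"fingers": 0,"slide": [177,-126,36],"angular": [0,0,-70]},
    {"fingers": 0,"slide": [177,-126,36],"angular": [0,0,-70]},
    {"fingers": 0,"slide": [177,-126,36],"angular": [0,0,-70]},
    {"fingers": 0,"slide": [177,-126,36],"angular": [0,0,-70]},
    {"fingers": 0,"slide": [177,-126,36],"angular": [0,0,-70]},
    {"fingers": 0,"slide": [177,-126,36],"angular": [0,0,-70]}
  ]
}}

```text
clock: 2.62
tcp_pos: [0.5934, -0.091, 0.2201]
orientation: [-0.0, 0.718, 0.696, -0.0]
wrist_force: [0.1, 0.6, 0.2]
finger_gap: 0.0852
grip_force: 0.0
```

>>> {"name": "jog_arm", "arguments": {
  "moves": [
    {"fingers": 0,"slide": [0,0,0],"angular": [0,0,-70]},
    {"fingers": 0,"slide": [0,0,0],"angular": [0,0,-70]},
    {"fingers": 0,"slide": [0,0,0],"angular": [0,0,-70]},
    {"fingers": 0,"slide": [0,0,0],"angular": [0,0,-70]},
    {"fingers": 0,"slide": [0,0,0],"angular": [0,0,-70]},
    {"fingers": 0,"slide": [0,0,0],"angular": [0,0,-70]},
    {"fingers": 0,"slide": [0,0,0],"angular": [0,0,-70]},
    {"fingers": 0,"slide": [0,0,0],"angular": [0,0,-70]},
    {"fingers": 0,"slide": [0,0,0],"angular": [0,0,-70]},
    {"fingers": 0,"slide": [0,0,0],"angular": [0,0,-70]}
  ]
}}

```text
clock: 3.45
tcp_pos: [0.5933, -0.0914, 0.2202]
orientation: [-0.0, 0.189, 0.982, -0.0]
wrist_force: [1.1, 1.3, -0.3]
finger_gap: 0.0857
grip_force: 0.0
```

>>> {"name": "jog_arm", "arguments": {
  "moves": [
    {"fingers": 0,"slide": [0,0,0],"angular": [0,0,-70]},
    {"fingers": 0,"slide": [0,0,0],"angular": [0,0,-70]},
    {"fingers": 0,"slide": [0,0,0],"angular": [0,0,-70]},
    {"fingers": 0,"slide": [0,0,0],"angular": [0,0,-70]},
    {"fingers": 0,"slide": [0,0,0],"angular": [0,0,-70]},
    {"fingers": 0,"slide": [0,0,0],"angular": [0,0,-70]},
    {"fingers": 0,"slide": [0,0,0],"angular": [0,0,-70]},
    {"fingers": 0,"slide": [0,0,0],"angular": [0,0,-70]},
    {"fingers": 0,"slide": [0,0,0],"angular": [0,0,-70]},
    {"fingers": 0,"slide": [0,0,0],"angular": [0,0,-70]}
  ]
}}

```text
clock: 4.28
tcp_pos: [0.5933, -0.0915, 0.2202]
orientation: [-0.0, -0.409, 0.913, -0.0]
wrist_force: [0.7, -0.4, 0.2]
finger_gap: 0.0852
grip_force: 0.0
```

Run:
```python
from h import *
plan([.594,-.089,.22],-95)
```

```text
slide [-2.3  1.1  0.2] tool yaw -131.8 j1,j6 [-16.4 -64.6] tilt [-3.e-04 -3.e-04 -1.e+00]
ang z -36.772884709269334
```

>>> {"name": "jog_arm", "arguments": {
  "moves": [
    {"fingers": 0,"slide": [0,0,0],"angular": [0,0,-36.8]},
    {"fingers": 0,"slide": [0,0,0],"angular": [0,0,-36.8]},
    {"fingers": 0,"slide": [0,0,0],"angular": [0,0,-36.8]},
    {"fingers": 0,"slide": [0,0,0],"angular": [0,0,-36.8]},
    {"fingers": 0,"slide": [0,0,0],"angular": [0,0,-36.8]},
    {"fingers": 0,"slide": [0,0,0],"angular": [0,0,-36.8]},
    {"fingers": 0,"slide": [0,0,0],"angular": [0,0,-36.8]},
    {"fingers": 0,"slide": [0,0,0],"angular": [0,0,-36.8]}
  ]
}}

```text
clock: 4.95
tcp_pos: [0.5936, -0.0905, 0.2202]
orientation: [-0.0, -0.673, 0.74, -0.0]
wrist_force: [-0.2, 0.1, -0.1]
finger_gap: 0.0852
grip_force: 0.0
```

```bash
python3 look.py w3 cap:.014 cap_grip:.035
python3 - <<'E'
from h import *
plan([.59,-.16,.1],-95)
E
```

```text
cam [ 0.586 -0.167  0.352] 5.0
cap [295.7 217.4] 0.84 [ 0.6263 -0.0475  0.014 ]
cap [329.4 113.4] 0.79 [ 0.5761 -0.1623  0.014 ]
cap [201.3 198.1] 0.78 [ 0.7334 -0.0818  0.014 ]
cap [214.7 109.6] 0.73 [ 0.6982 -0.1778  0.014 ]
cap_grip [210.2 110.3] 0.9 [ 0.6959 -0.1769  0.035 ]
cap_grip [437.7  97.4] 0.75 [ 0.4683 -0.1676  0.035 ]
cap_grip [326.  116.5] 0.74 [ 0.5805 -0.1599  0.035 ]
cap_grip [194.5 203.5] 0.67 [ 0.733  -0.0817  0.035 ]
slide [ 70.2  -2.6 120.3] tool yaw -95.3 j1,j6 [ -16.3 -101. ] tilt [-0.e+00 -1.e-04 -1.e+00]
ang z -0.27717661714493147
```

View pics/w3.png

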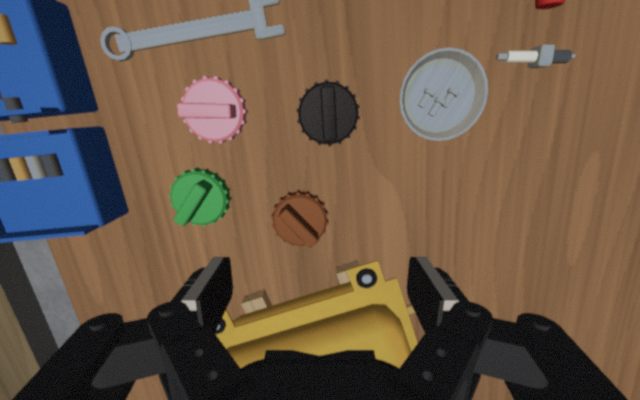

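The black cap is at (328,112). Its bar is vertical in the picture, so it lines up with tool x.

Run:
```python
from h import *
p,_=shot('wrist');M2,M3=np.load('w2.npy'),np.load('w3.npy')
img=cv2.imread('pics/w3.png')
def blob(n,x0,x1,y0,y1):
    g=cv2.imread('pics/'+n)[y0:y1,x0:x1].max(2)<62
    k,l,st,c=cv2.connectedComponentsWithStats(g.astype(np.uint8)); i=1+st[1:,4].argmax(); print(st[i]); return c[i]+[x0,y0], st[i][:2]+st[i][2:4]/2+[x0,y0]
a=blob('w2.png',230,310,0,90);b=blob('w3.png',285,370,70,155);print(a,b)
for i in(0,1):
    x,e=tri([ray(p,M2,a[i]),ray(p,M3,b[i])]);print('tri',x.round(4),e)
for z in(.02,.047):print(atz(ray(p,M3,b[1]),z).round(4),atz(ray(p,M3,(328.5,112)),z).round(4))
plan([.5775,-.163,.043])
```

```text
[  10   10   61   68 3018]
[  13   11   61   64 2924]
(array([270.1646786 ,  43.37375746]), array([270.5,  44. ])) (array([327.875513  , 112.48597811]), array([328.5, 113. ]))
tri [ 0.582  -0.1667  0.0414] [np.float64(0.0047116074957409245), np.float64(0.004711607495740764)]
tri [ 0.5816 -0.1665  0.039 ] [np.float64(0.005093972108659024), np.float64(0.005093972108659012)]
[ 0.5772 -0.1628  0.02  ] [ 0.5771 -0.1639  0.02  ]
[ 0.578  -0.1632  0.047 ] [ 0.5779 -0.1641  0.047 ]
slide [ 74.4   9.6 177.3] tool yaw -95.2 j1,j6 [ -16.2 -101. ] tilt [-0.e+00 -1.e-04 -1.e+00]
```

>>> {"name": "jog_arm", "arguments": {
  "moves": [
    {"fingers": 0.35,"slide": [74,5,130],"angular": [0,0,0]},
    {"fingers": 0.35,"slide": [74,5,130],"angular": [0,0,0]},
    {"fingers": 0.35,"slide": [74,5,130],"angular": [0,0,0]},
    {"fingers": 0.35,"slide": [74,5,130],"angular": [0,0,0]},
    {"fingers": 0.35,"slide": [74,5,130],"angular": [0,0,0]},
    {"fingers": 0.35,"slide": [74,5,130],"angular": [0,0,0]},
    {"fingers": 0.35,"slide": [74,5,130],"angular": [0,0,0]},
    {"fingers": 0.35,"slide": [74,5,130],"angular": [0,0,0]}
  ]
}}

```text
clock: 5.82
tcp_pos: [0.5839, -0.1625, 0.0926]
orientation: [0.001, -0.675, 0.738, -0.002]
wrist_force: [0.2, -0.4, -0.2]
finger_gap: 0.0556
grip_force: 0.0
```

```bash
python3 look.py w4 cap:.014 cap_grip:.035
python3 - <<'E'
from h import *
p,M=shot('wrist')
s=get_state();print(s['tcp_pos'],s['finger_gap'])
for dz in(-.011,.008,0.05): # tool axis points
    print(dz,np.round(proj(p,M,s['tcp_pos']+np.array([0,0,dz])),1))
plan([.5775,-.163,.043])
E
```

```text
cam [ 0.577 -0.239  0.224] 5.8667
cap [150.5 323.2] 0.87 [ 0.7335 -0.0819  0.014 ]
cap [286.  345.1] 0.64 [ 0.6232 -0.0499  0.014 ]
cap [164.7 213.8] 0.59 [ 0.6982 -0.1761  0.014 ]
cap [330.  216.4] 0.55 [ 0.5764 -0.1633  0.014 ]
cap_grip [332.  229.7] 0.9 [ 0.5758 -0.1612  0.035 ]
cap_grip [151.5 223.7] 0.69 [ 0.6967 -0.1763  0.035 ]
[ 0.58328878 -0.16244121  0.09180466] 0.05546580840061426
-0.011 [320.2 261.9]
0.008 [320.1 281.4]
0.05 [320.  349.6]
slide [ 1.   5.8 48.8] tool yaw -95.1 j1,j6 [ -23.2 -108. ] tilt [ 0.0024 -0.001  -1.    ]
```

View pics/w4.png

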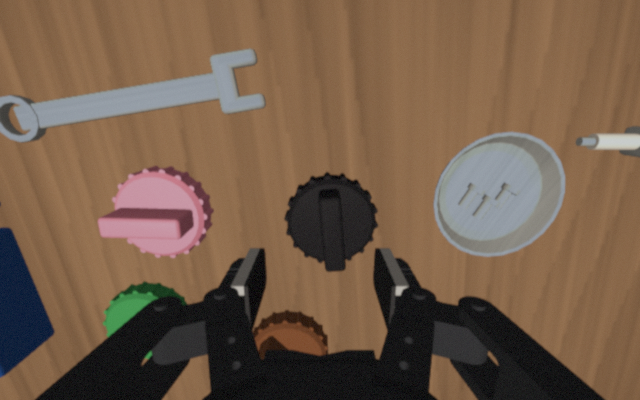

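The cap sits between the fingers, slightly to the right. The bar's top runs from (330,192) to (334,265).

Run:
```python
from h import *
p,_=shot('wrist');M=np.load('w4.npy')
a,b=[atz(ray(p,M,x),.047) for x in((330,192),(334,266))];d=b-a
print(a,b,(a+b)/2,np.linalg.norm(d),np.degrees(np.arctan2(-d[1],-d[0])))
c=atz(ray(p,M,(331,218)),.018);print(c)
x,e=tri([ray(p,np.load('w3.npy'),(328.5,113)),ray(p,M,(331,220))]);print(x,e)
plan(np.append(((a+b)/2)[:2],.036))
```

```text
[ 0.57519787 -0.19095044  0.047     ] [ 0.5765587  -0.14038347  0.047     ] [ 0.57587828 -0.16566696  0.047     ] 0.05058527163666823 -91.54153413511997
[ 0.57577674 -0.16345354  0.018     ]
[ 0.57657325 -0.1628066   0.02026787] [np.float64(0.0006684319488691276), np.float64(0.0006684319488690942)]
slide [ 3.8  6.9 55.5] tool yaw -95.1 j1,j6 [ -23.2 -108.1] tilt [ 1.8e-03 -8.0e-04 -1.0e+00]
```

>>> {"name": "jog_arm", "arguments": {
  "moves": [
    {"fingers": 0.35,"slide": [3,6.6,30],"angular": [0,0,-3]},
    {"fingers": 0.35,"slide": [3,6.6,55.5],"angular": [0,0,-3]},
    {"fingers": 0.35,"slide": [3,6.6,55.5],"angular": [0,0,-3]},
    {"fingers": 0.35,"slide": [3,6.6,55.5],"angular": [0,0,-3]},
    {"fingers": 0.35,"slide": [3,6.6,55.5],"angular": [0,0,-3]}
  ]
}}

```text
clock: 6.48
tcp_pos: [0.5762, -0.1654, 0.036]
orientation: [0.0, -0.694, 0.72, -0.001]
wrist_force: [0.5, 0.8, -0.0]
finger_gap: 0.0554
grip_force: 0.0
```

>>> {"name": "jog_arm", "arguments": {
  "moves": [
    {"fingers": 1,"slide": [0,0,0],"angular": [0,0,0]},
    {"fingers": 1,"slide": [0,0,0],"angular": [0,0,0]},
    {"fingers": 1,"slide": [0,0,0],"angular": [0,0,0]},
    {"fingers": 1,"slide": [0,0,0],"angular": [0,0,0]},
    {"fingers": 1,"slide": [0,0,0],"angular": [0,0,0]},
    {"fingers": 1,"slide": [0,0,0],"angular": [0,0,0]},
    {"fingers": 1,"slide": [0,0,0],"angular": [0,0,0]}
  ],
  "squeeze": 40
}}

```text
clock: 7.07
tcp_pos: [0.5764, -0.1657, 0.036]
orientation: [0.0, -0.694, 0.72, -0.001]
wrist_force: [-0.3, 0.0, 5.1]
finger_gap: 0.0133
grip_force: 43.0
```

Run:
```python
from h import *
s=get_state();print(s['wrist_force'],s['ft_torque'],s['finger_gap'],s['tcp_pos'])
plan([.56,.17,.30])
```

```text
[-0.25924082  0.01476889  5.0569619 ] [-0.03054814  0.10963588 -0.04710403] 0.013285409021933125 [ 0.5764293  -0.16568289  0.03602351]
slide [-334.6   28.5 -264.4] tool yaw -92.2 j1,j6 [ -23.7 -111.5] tilt [ 0.0023 -0.0011 -1.    ]
```

>>> {"name": "jog_arm", "arguments": {
  "moves": [
    {"fingers": 1,"slide": [0,0,-15],"angular": [0,0,0]},
    {"fingers": 1,"slide": [0,0,-55],"angular": [0,0,0]},
    {"fingers": 1,"slide": [0,0,-95],"angular": [0,0,0]},
    {"fingers": 1,"slide": [0,0,-135],"angular": [0,0,0]},
    {"fingers": 1,"slide": [0,0,-175],"angular": [0,0,0]},
    {"fingers": 1,"slide": [-20,2,-210],"angular": [0,0,0]},
    {"fingers": 1,"slide": [-50,4,-235],"angular": [0,0,0]},
    {"fingers": 1,"slide": [-85,7,-250],"angular": [0,0,0]},
    {"fingers": 1,"slide": [-120,10,-264],"angular": [0,0,0]},
    {"fingers": 1,"slide": [-160,14,-264],"angular": [0,0,0]}
  ]
}}

```text
clock: 7.9
tcp_pos: [0.5684, -0.0043, 0.302]
orientation: [0.001, -0.693, 0.721, -0.002]
wrist_force: [0.6, -0.2, -0.8]
finger_gap: 0.0132
grip_force: 42.0
```

Run:
```python
from h import *
plan([.56,.295,.30])
```

```text
slide [-298.7   20.3    1.6] tool yaw -92.3 j1,j6 [ -8.5 -96.2] tilt [ 0.0051 -0.0011 -1.    ]
```

>>> {"name": "jog_arm", "arguments": {
  "moves": [
    {"fingers": 1,"slide": [-298,20,0],"angular": [0,0,0]},
    {"fingers": 1,"slide": [-298,20,0],"angular": [0,0,0]},
    {"fingers": 1,"slide": [-298,20,0],"angular": [0,0,0]},
    {"fingers": 1,"slide": [-298,20,0],"angular": [0,0,0]},
    {"fingers": 1,"slide": [-298,20,0],"angular": [0,0,0]},
    {"fingers": 1,"slide": [-298,20,0],"angular": [0,0,0]},
    {"fingers": 1,"slide": [-298,20,0],"angular": [0,0,0]},
    {"fingers": 1,"slide": [-298,20,0],"angular": [0,0,0]},
    {"fingers": 1,"slide": [-298,20,0],"angular": [0,0,0]},
    {"fingers": 1,"slide": [-298,20,0],"angular": [0,0,0]}
  ]
}}

```text
clock: 8.73
tcp_pos: [0.5583, 0.2938, 0.298]
orientation: [-0.001, -0.694, 0.72, -0.0]
wrist_force: [0.2, -0.5, -2.4]
finger_gap: 0.0131
grip_force: 42.0
```

```bash
python3 look.py w5 filler:.15 gasket_top:.1545 tank:0 cap:.264;python3 - <<'E'
from h import *
plan([.56,.3,.30])
for n in('scene','side'):
    p,M=shot(n);np.save(n+'.npy',M); save(p,n+'2.png')
E
```

```text
cam [0.556 0.217 0.43 ] 8.7833
filler [316.7 132.1] 0.68 [0.5586 0.2361 0.15  ]
gasket_top [318.9 129.9] 0.94 [0.5565 0.2339 0.1545]
gasket_top [321.4 252.1] 0.41 [0.5584 0.3539 0.1545]
tank [288.2  90.5] 0.56 [0.5962 0.1906 0.    ]
cap [317.3 263. ] 0.63 [0.5601 0.3066 0.264 ]
slide [-8.  -0.5 -1. ] tool yaw -92.3 j1,j6 [ 20.3 -67.4] tilt [ 2.e-04 -2.e-04 -1.e+00]
```

View pics/w5.png

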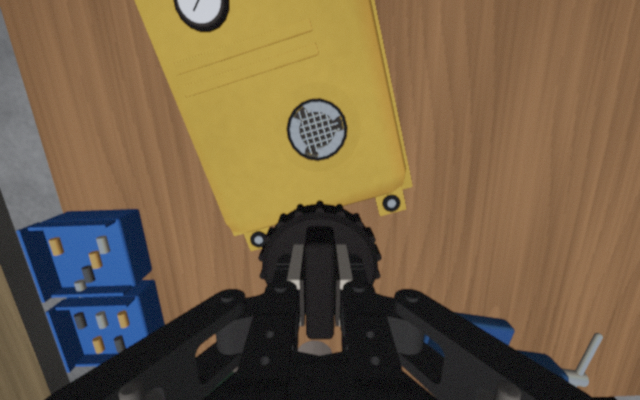

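The filler is at (317,129), with notches at about (300,114), (337,124) and (311,152). The cap is held upright, with its disc centred near (320,263).

Run:
```python
from h import *
p,_=shot('wrist');M=np.load('w5.npy');s=get_state()
c0=atz(ray(p,M,(317,129)),.152)
for n in((300,114),(337,124),(311,152)):
    d=atz(ray(p,M,n),.15)-c0; print('notch',np.degrees(np.arctan2(d[1],d[0])),np.linalg.norm(d))
# tank edge right side in image
a,b=atz(ray(p,M,(377,10)),.12),atz(ray(p,M,(405,150)),.12);d=b-a;print('tank long dir',np.degrees(np.arctan2(d[1],d[0])))
print('filler',c0, [atz(ray(p,M,x),.1545).round(4) for x in((288,129),(346,129),(317,99),(317,160))])
# fit disc front rim points (z of disc top ~ tcp z -.0135) 
zt=s['tcp_pos'][2]-.022+.004
pts=np.array([atz(ray(p,M,x),zt) for x in((320,203),(283,214),(360,214),(259,262),(381,262),(265,240),(376,240))])[:,:2]
A=np.c_[2*pts,np.ones(len(pts))];q=np.linalg.lstsq(A,(pts**2).sum(1),rcond=None)[0]
print('disc',q[:2],np.sqrt(q[2]+q[0]**2+q[1]**2),s['tcp_pos'])
print(tip_of('filler',p)[:2])
for n,px in(('scene',None),('side',None)):
    pp,MM=shot(n)
    for d in tip_of('gasket_top',pp)[:3]: print(n,d['p'],atz(ray(pp,MM,d['point']),.1545),tri([ray(p,M,(317,129)),ray(pp,MM,d['point'])]))
```

```text
notch -42.50884425033745 0.01997506074998555
notch -168.785105040444 0.018596091087911604
notch 72.80982774537414 0.021630546544940215
tank long dir 103.8529936651026
filler [0.55819356 0.23321745 0.152     ] [array([0.5839, 0.2321, 0.1545]), array([0.5324, 0.234 , 0.1545]), array([0.5572, 0.2079, 0.1545]), array([0.5592, 0.2607, 0.1545])]
disc [0.55789163 0.29585092] 0.033128891863478886 [0.55902883 0.29269939 0.2990427 ]
[{'point': [319.8, 128.6], 'p': 0.6}]
scene 0.78 [0.56583559 0.23953716 0.1545    ] (array([0.56257037, 0.23480931, 0.15594916]), [np.float64(0.004771886195042717), np.float64(0.004771886195042509)])
scene 0.3 [0.54852668 0.23871087 0.1545    ] (array([0.55506988, 0.23147936, 0.15928156]), [np.float64(0.0033260190521135617), np.float64(0.0033260190521139654)])
side 0.8 [0.55385412 0.22966019 0.1545    ] (array([0.55569603, 0.23216094, 0.15746233]), [np.float64(0.0025560318223860562), np.float64(0.0025560318223859105)])
```

Run:
```python
from h import *
plan([.5585,.2305,.195])
```

```text
slide [ 63.   -2.1 103.8] tool yaw -92.2 j1,j6 [ 20.4 -67.4] tilt [ 1.e-04 -1.e-04 -1.e+00]
```

>>> {"name": "jog_arm", "arguments": {
  "moves": [
    {"fingers": 1,"slide": [40,-1,15],"angular": [0,0,0]},
    {"fingers": 1,"slide": [63,-2,40],"angular": [0,0,0]},
    {"fingers": 1,"slide": [63,-2,75],"angular": [0,0,0]},
    {"fingers": 1,"slide": [63,-2,95],"angular": [0,0,0]},
    {"fingers": 1,"slide": [63,-2,104],"angular": [0,0,0]},
    {"fingers": 1,"slide": [63,-2,104],"angular": [0,0,0]},
    {"fingers": 1,"slide": [63,-2,104],"angular": [0,0,0]},
    {"fingers": 1,"slide": [63,-2,104],"angular": [0,0,0]}
  ]
}}

```text
clock: 10.05
tcp_pos: [0.5594, 0.2313, 0.1966]
orientation: [0.001, -0.694, 0.72, -0.001]
wrist_force: [-0.1, -0.1, -0.6]
finger_gap: 0.0132
grip_force: 42.0
```

Run:
```python
from h import *
s=get_state();print(s['wrist_force'],s['ft_torque'],s['clock'])
plan([.5585,.2305,.186])
a,Ma=shot('scene');b,Mb=shot('side')
X=np.array([.558,.2335,.15])
c=[]
for p,M in((a,Ma),(b,Mb)):
    u,v=map(int,proj(p,M,X)); c.append(cv2.resize(p['color'][v-55:v+35,u-50:u+50],(400,360),interpolation=cv2.INTER_CUBIC)); print(u,v)
cv2.imwrite('pics/c.png',np.hstack(c)[:,:,::-1])
```

```text
[-0.14269864 -0.05128984 -0.62441309] [-0.01906532  0.07526462 -0.02113617] 10.05
slide [ 0.9  0.9 10.6] tool yaw -92.1 j1,j6 [ 14.9 -73. ] tilt [ 2.8e-03  6.0e-04 -1.0e+00]
397 132
260 320
```

View pics/c.png

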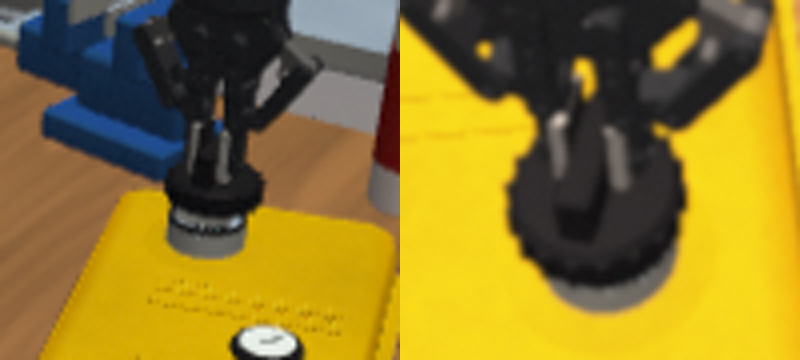

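The cap is held just over the neck. It looks slightly off to the right in the scene view and to the left in the side view, so I'll check that against the projection.

Run:
```python
from h import *
for n,un,uc in(('scene',398.75,401),('side',262.5,259.25)):
    p,M=shot(n)
    for lab,X,u in(('neck',[.558,.2335,.143],un),('cap',[.5585,.234,.175],uc)):
        X=np.array(X);q=np.array(proj(p,M,X));J=np.array([np.array(proj(p,M,X+d))-q for d in np.eye(3)*.001]).T
        print(n,lab,'pred',q.round(1),'obs u',u,'du/dxyz per mm',J[0].round(2))
```

```text
scene neck pred [397.4 134.4] obs u 398.75 du/dxyz per mm [0.33 0.15 0.04]
scene cap pred [398.8 124. ] obs u 401 du/dxyz per mm [0.33 0.15 0.04]
side neck pred [261.3 322.9] obs u 262.5 du/dxyz per mm [-0.63 -0.15 -0.04]
side cap pred [259.4 311.5] obs u 259.25 du/dxyz per mm [-0.65 -0.16 -0.05]
```

>>> {"name": "jog_arm", "arguments": {
  "moves": [
    {"fingers": 1,"slide": [0.8,1.9,4],"angular": [0,0,0]},
    {"fingers": 1,"slide": [0.8,1.9,7],"angular": [0,0,0]},
    {"fingers": 1,"slide": [0.8,1.9,8],"angular": [0,0,0]},
    {"fingers": 1,"slide": [0.8,1.9,9],"angular": [0,0,0]},
    {"fingers": 1,"slide": [0.8,1.9,9],"angular": [0,0,0]}
  ]
}}

```text
clock: 10.67
tcp_pos: [0.5566, 0.23, 0.1858]
orientation: [0.0, -0.694, 0.72, -0.0]
wrist_force: [-0.3, -0.7, -0.1]
finger_gap: 0.0132
grip_force: 42.1
```

>>> {"name": "jog_arm", "arguments": {
  "moves": [
    {"fingers": 1,"slide": [0,0,1],"angular": [0,0,0]},
    {"fingers": 1,"slide": [0,0,1],"angular": [0,0,0]}
  ]
}}

```text
clock: 10.83
tcp_pos: [0.557, 0.23, 0.1852]
orientation: [0.001, -0.694, 0.72, -0.0]
wrist_force: [0.7, 0.0, 4.9]
finger_gap: 0.0131
grip_force: 42.9
```

>>> {"name": "jog_arm", "arguments": {
  "moves": [
    {"fingers": 1,"slide": [0,0,1],"angular": [0,0,0]},
    {"fingers": 1,"slide": [0,0,1],"angular": [0,0,0]}
  ]
}}

```text
clock: 11.0
tcp_pos: [0.5574, 0.2298, 0.1844]
orientation: [0.001, -0.693, 0.72, -0.001]
wrist_force: [3.0, -2.2, 4.3]
finger_gap: 0.013
grip_force: 42.8
```

>>> {"name": "jog_arm", "arguments": {
  "moves": [
    {"fingers": 0.8,"slide": [0,0,0],"angular": [0,0,0]},
    {"fingers": 0.8,"slide": [0,0,0],"angular": [0,0,0]},
    {"fingers": 0.8,"slide": [0,0,0],"angular": [0,0,0]},
    {"fingers": 0.8,"slide": [0,0,0],"angular": [0,0,0]}
  ]
}}

```text
clock: 11.33
tcp_pos: [0.5561, 0.23, 0.1833]
orientation: [-0.0, -0.694, 0.72, 0.0]
wrist_force: [1.2, 0.1, -0.6]
finger_gap: 0.0172
grip_force: 1.7
```

```bash
cat > mon.py <<'E'
import sys
from h import *
s=get_state();p,M=shot('wrist');save(p,sys.argv[1]+'.png')
print(s['wrist_force'].round(2),s['ft_torque'].round(3),'gap',s['finger_gap'],'grip',s['grip_force'],s['tcp_pos'].round(4),s['clock'])
plan(s['tcp_pos'],s=s)
for n in('wrist','scene','side'):
    q=p if n=='wrist' else shot(n)[0]
    for t in('cap_grip','cap'):
        print(n,t,[(np.round(d['point'],1).tolist(),round(d['p'],2)) for d in tip_of(t,q)[:5] if d['p']>.4])
E
python3 mon.py m0
```

```text
[ 1.2   0.09 -0.64] [-0.078 -0.206  0.019] gap 0.017217869065241732 grip 1.6911058710195448 [0.5561 0.23   0.1833] 11.3333
slide [0. 0. 0.] tool yaw -92.2 j1,j6 [ 14.8 -73. ] tilt [-1.e-03 -3.e-04 -1.e+00]
wrist cap_grip [([316.8, 276.5], 0.87)]
wrist cap [([316.4, 256.6], 0.79)]
scene cap_grip [([368.5, 222.7], 0.95), ([372.6, 261.0], 0.87), ([398.6, 121.4], 0.73), ([401.8, 250.1], 0.7)]
scene cap [([403.3, 251.0], 0.81), ([372.4, 271.1], 0.78), ([401.7, 129.1], 0.63)]
side cap_grip [([226.2, 222.8], 0.55)]
side cap [([264.7, 319.2], 0.68), ([223.4, 228.2], 0.52)]
```

View pics/m0.png

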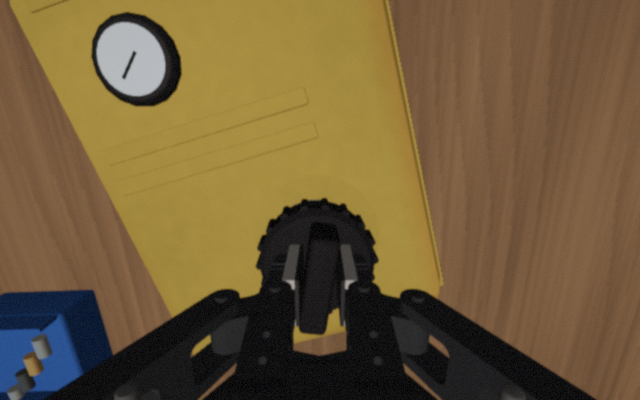

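The cap rests on the rim, with its bar upright between the loosened pads at (318,280). I'll start turning clockwise with it loosely caged.

>>> {"name": "jog_arm", "arguments": {
  "moves": [
    {"fingers": 0.8,"slide": [0,0.1,-1.5],"angular": [0,0,2.5]},
    {"fingers": 0.8,"slide": [0,0.3,-1.5],"angular": [0,0,5]},
    {"fingers": 0.8,"slide": [0,0.4,-1.5],"angular": [0,0,7.5]},
    {"fingers": 0.8,"slide": [0,0.5,-1.5],"angular": [0,0,10]},
    {"fingers": 0.8,"slide": [-0.1,0.6,-1.5],"angular": [0,0,12.5]},
    {"fingers": 0.8,"slide": [-0.1,0.8,-1.5],"angular": [0,0,15]},
    {"fingers": 0.8,"slide": [-0.1,0.9,-1.5],"angular": [0,0,17.5]},
    {"fingers": 0.8,"slide": [-0.2,1,-1.5],"angular": [0,0,20]},
    {"fingers": 0.8,"slide": [-0.2,1.1,-1.5],"angular": [0,0,22.5]},
    {"fingers": 0.8,"slide": [-0.3,1.3,-1.5],"angular": [0,0,25]}
  ]
}}

```text
clock: 12.62
tcp_pos: [0.5551, 0.2304, 0.1853]
orientation: [0.0, -0.52, 0.854, 0.0]
wrist_force: [0.1, 0.0, -1.2]
finger_gap: 0.0169
grip_force: 0.6
```

```bash
python3 mon.py m1
```

```text
[ 0.12  0.03 -1.17] [ 0.008 -0.018 -0.016] gap 0.016924036453293836 grip 0.616444644110743 [0.5551 0.2304 0.1853] 12.6167
slide [0. 0. 0.] tool yaw -117.3 j1,j6 [ 14.9 -47.8] tilt [-0.e+00  1.e-04 -1.e+00]
wrist cap_grip [([317.0, 268.2], 0.72)]
wrist cap [([320.5, 250.4], 0.78)]
scene cap_grip [([399.0, 121.9], 0.79), ([370.4, 221.3], 0.75), ([403.3, 248.3], 0.64), ([372.1, 265.9], 0.59)]
scene cap [([403.1, 251.2], 0.97), ([371.2, 275.0], 0.91), ([396.8, 131.4], 0.68), ([368.0, 231.4], 0.59)]
side cap_grip [([262.8, 308.3], 0.87), ([224.3, 223.1], 0.56)]
side cap [([227.4, 231.1], 0.68), ([262.9, 320.5], 0.67)]
```

>>> {"name": "jog_arm", "arguments": {
  "moves": [
    {"fingers": 0.8,"slide": [0,0.1,0],"angular": [0,0,2.5]},
    {"fingers": 0.8,"slide": [0,0.3,0],"angular": [0,0,5]},
    {"fingers": 0.8,"slide": [0,0.4,0],"angular": [0,0,7.5]},
    {"fingers": 0.8,"slide": [0,0.5,0],"angular": [0,0,10]},
    {"fingers": 0.8,"slide": [-0.1,0.6,0],"angular": [0,0,12.5]},
    {"fingers": 0.8,"slide": [-0.1,0.8,0],"angular": [0,0,15]},
    {"fingers": 0.8,"slide": [-0.1,0.9,0],"angular": [0,0,17.5]},
    {"fingers": 0.8,"slide": [-0.2,1,0],"angular": [0,0,20]},
    {"fingers": 0.8,"slide": [-0.2,1.1,0],"angular": [0,0,22.5]},
    {"fingers": 0.8,"slide": [-0.3,1.3,0],"angular": [0,0,25]}
  ]
}}

```text
clock: 13.9
tcp_pos: [0.5546, 0.2311, 0.1849]
orientation: [0.0, -0.323, 0.946, -0.0]
wrist_force: [2.4, 0.6, -2.5]
finger_gap: 0.0174
grip_force: 2.4
```

```bash
python3 mon.py m2
```

```text
[ 2.37  0.63 -2.51] [-0.001 -0.513  0.034] gap 0.017404912594051376 grip 2.4205731722759083 [0.5546 0.2311 0.1849] 13.9
slide [0. 0. 0.] tool yaw -142.3 j1,j6 [ 15.  -22.7] tilt [ 5.e-04 -4.e-04 -1.e+00]
wrist cap_grip [([15.6, 62.1], 0.62), ([319.3, 268.1], 0.61)]
wrist cap [([36.3, 63.9], 0.89), ([321.3, 247.9], 0.66)]
scene cap_grip [([371.2, 265.8], 0.84), ([405.1, 250.1], 0.83), ([400.9, 121.9], 0.77), ([369.9, 225.8], 0.72), ([357.1, 301.0], 0.43)]
scene cap [([403.1, 254.3], 0.96), ([396.7, 132.1], 0.75), ([369.3, 274.8], 0.65), ([368.2, 230.0], 0.56)]
side cap_grip [([259.9, 309.5], 0.76), ([223.5, 223.6], 0.54), ([295.2, 177.2], 0.43)]
side cap [([261.7, 320.7], 0.88), ([225.1, 228.5], 0.65)]
```

```bash
cat > rim.py <<'E'
import sys
from h import *
for n in sys.argv[1:]:
    g=cv2.imread('pics/'+n+'.png').max(2)
    m=(g<70).astype(np.uint8); m[290:]=0
    k,l,st,c=cv2.connectedComponentsWithStats(m); i=l[235,320] or 1+st[1:,4].argmax(); mm=l==i
    top=[int(np.where(mm[:,u])[0].min()) if mm[:,u].any() else -1 for u in range(270,371,20)]
    lr=[(int(np.where(mm[v])[0].min()),int(np.where(mm[v])[0].max())) for v in(225,240,250)]
    # bar: brightness profile across at rows
    print(n,'top',top,'lr',lr,'profile240',g[240,285:356:4].tolist())
E
python3 rim.py m0 m1 m2
```

```text
m0 top [220, 208, 201, 203, 213, 233] lr [(268, 363), (261, 373), (260, 373)] profile240 [32, 31, 32, 33, 33, 29, 13, 25, 27, 27, 24, 14, 20, 14, 22, 29, 27, 29]
m1 top [225, 205, 194, 194, 200, 227] lr [(269, 368), (268, 376), (263, 376)] profile240 [33, 33, 32, 32, 22, 32, 36, 36, 36, 29, 31, 12, 29, 32, 25, 35, 31, 25]
m2 top [226, 205, 194, 194, 201, 227] lr [(271, 367), (268, 376), (264, 376)] profile240 [35, 38, 37, 35, 28, 39, 41, 40, 33, 38, 30, 14, 36, 27, 30, 35, 31, 30]
```

```bash
cat > fit.py <<'E'
import sys
from h import *
from scipy.optimize import least_squares
p=read_camera('wrist');T=np.array(p['tool_from_camera'])
a=np.linspace(0,2*np.pi,361)
def sil(cx,cy,z):  # upper silhouette rows per column, disc of r 32, top at tool z, bottom (skirt) z+.0175
    out=np.full(640,1e3)
    for zz in(z,z+.0175):
        q=np.array([proj(p,T,[cx+.032*np.cos(t),cy+.032*np.sin(t),zz]) for t in a])
        up=q[q[:,1]<q[:,1].mean()];o=up[np.argsort(up[:,0])]
        out=np.minimum(out,np.interp(np.arange(640),o[:,0],o[:,1],left=1e3,right=1e3))
    return out
for n in sys.argv[1:]:
    g=cv2.imread('pics/'+n+'.png').max(2); m=(g<80).astype(np.uint8); m[262:]=0
    k,l,st,c=cv2.connectedComponentsWithStats(m); mm=l==l[235,320]
    us=np.array([u for u in range(262,378,2) if mm[:,u].any()]);vs=np.array([np.where(mm[:,u])[0].min() for u in us])
    k=vs<258;us,vs=us[k],vs[k]
    f=lambda x:np.clip(sil(x[0]/1e3,x[1]/1e3,x[2]/1e3)[us]-vs,-30,30)
    r=min((least_squares(f,[-3,0,z0],loss='soft_l1',diff_step=.02) for z0 in(10,16,24)),key=lambda r:r.cost)
    print(n,'centre x,y, disc top z in tool mm',r.x.round(1),'cost',round(r.cost,1),len(us))
E
python3 fit.py w5 m0 m1 m2
```

```text
w5 centre x,y, disc top z in tool mm [-1.3 -1.1 -3.7] cost 60.8 58
m0 centre x,y, disc top z in tool mm [-1.5 -2.4  3. ] cost 55.1 58
m1 centre x,y, disc top z in tool mm [-1.3 -0.  13.7] cost 60.7 58
m2 centre x,y, disc top z in tool mm [-1.5 -0.  13.8] cost 58.5 58
```

The silhouette fit suggests the cap dropped about 10 mm during the first turn. I'll test that by lowering the open fingers a little: if the cap hadn't dropped, they would meet the disc.

>>> {"name": "jog_arm", "arguments": {
  "moves": [
    {"fingers": 0.78,"slide": [0,0,1],"angular": [0,0,0]},
    {"fingers": 0.78,"slide": [0,0,2],"angular": [0,0,0]},
    {"fingers": 0.78,"slide": [0,0,3],"angular": [0,0,0]},
    {"fingers": 0.78,"slide": [0,0,3.5],"angular": [0,0,0]}
  ]
}}

```text
clock: 14.73
tcp_pos: [0.5538, 0.2314, 0.1817]
orientation: [-0.0, -0.324, 0.946, 0.0]
wrist_force: [0.2, 0.1, 0.3]
finger_gap: 0.0187
grip_force: 0.0
```

```bash
python3 mon.py m3|head -3; python3 fit.py m3
```

```text
[0.15 0.06 0.3 ] [ 0.028 -0.007  0.061] gap 0.018707988244747755 grip 0.007604549209645484 [0.5538 0.2314 0.1817] 14.7333
slide [0. 0. 0.] tool yaw -142.1 j1,j6 [ 15.  -22.8] tilt [-5.e-04  1.e-04 -1.e+00]
wrist cap_grip [([317.1, 272.9], 0.96), ([12.0, 62.4], 0.72)]
m3 centre x,y, disc top z in tool mm [-0.7 -0.9  6.3] cost 53.9 58
```

>>> {"name": "jog_arm", "arguments": {
  "moves": [
    {"fingers": 0.78,"slide": [0,0,1],"angular": [0,0,0]},
    {"fingers": 0.78,"slide": [0,0,2],"angular": [0,0,0]},
    {"fingers": 0.78,"slide": [0,0,2.5],"angular": [0,0,0]},
    {"fingers": 0.78,"slide": [0,0,2.5],"angular": [0,0,0]}
  ]
}}

```text
clock: 15.57
tcp_pos: [0.554, 0.2312, 0.179]
orientation: [-0.0, -0.324, 0.946, -0.0]
wrist_force: [0.1, 0.3, -0.3]
finger_gap: 0.0187
grip_force: 0.0
```

```bash
python3 mon.py m4|head -3; python3 fit.py m4
```

```text
[ 0.12  0.26 -0.28] [ 0.034 -0.012 -0.007] gap 0.018749494567817573 grip 0.0 [0.554  0.2312 0.179 ] 15.5667
slide [0. 0. 0.] tool yaw -142.2 j1,j6 [ 15.  -22.8] tilt [-3.e-04 -2.e-04 -1.e+00]
wrist cap_grip [([3.4, 59.0], 0.82), ([318.0, 274.8], 0.56)]
m4 centre x,y, disc top z in tool mm [-0.7 -0.7  4. ] cost 60.6 58
```

The cap has dropped into the notches. I'll grip it and turn it, following it down.

>>> {"name": "jog_arm", "arguments": {
  "moves": [
    {"fingers": 1,"slide": [0,0,0],"angular": [0,0,0]},
    {"fingers": 1,"slide": [0,0,0],"angular": [0,0,0]},
    {"fingers": 1,"slide": [0,0,0],"angular": [0,0,0]},
    {"fingers": 1,"slide": [0,0,0],"angular": [0,0,0]},
    {"fingers": 1,"slide": [0,0,0],"angular": [0,0,0]}
  ],
  "squeeze": 40
}}

```text
clock: 16.48
tcp_pos: [0.5542, 0.2313, 0.1791]
orientation: [-0.0, -0.324, 0.946, -0.0]
wrist_force: [2.4, 0.1, -2.3]
finger_gap: 0.0129
grip_force: 41.3
```

```bash
python3 mon.py m5|head -3; python3 fit.py m5
```

```text
[ 2.39  0.12 -2.29] [ 0.116 -0.199  0.088] gap 0.012938813726173835 grip 41.278449296951294 [0.5542 0.2313 0.1791] 16.4833
slide [0. 0. 0.] tool yaw -142.2 j1,j6 [ 15.  -22.8] tilt [-0. -0. -1.]
wrist cap_grip [([8.1, 59.4], 0.67), ([316.9, 277.6], 0.61)]
m5 centre x,y, disc top z in tool mm [-1.9 -0.9  6.8] cost 50.9 58
```

>>> {"name": "jog_arm", "arguments": {
  "moves": [
    {"fingers": 1,"slide": [0,0.1,0.1],"angular": [0,0,2.5]},
    {"fingers": 1,"slide": [0,0.2,0.3],"angular": [0,0,5]},
    {"fingers": 1,"slide": [0,0.3,0.4],"angular": [0,0,7.5]},
    {"fingers": 1,"slide": [0,0.3,0.6],"angular": [0,0,10]}
  ]
}}

```text
clock: 17.32
tcp_pos: [0.5534, 0.2316, 0.178]
orientation: [-0.001, -0.24, 0.971, 0.0]
wrist_force: [1.5, 1.7, -4.4]
finger_gap: 0.013
grip_force: 41.4
```

```bash
python3 mon.py m6|head -2
```

```text
[ 1.52  1.72 -4.36] [ 0.331 -0.055  0.082] gap 0.01297966490330629 grip 41.4298814535141 [0.5534 0.2316 0.178 ] 17.3167
slide [0. 0. 0.] tool yaw -152.3 j1,j6 [ 15.  -12.7] tilt [-1.5e-03  2.0e-04 -1.0e+00]
```

>>> {"name": "jog_arm", "arguments": {
  "moves": [
    {"fingers": 1,"slide": [0,0.1,0.4],"angular": [0,0,2.5]},
    {"fingers": 1,"slide": [0,0.2,0.7],"angular": [0,0,5]},
    {"fingers": 1,"slide": [0,0.3,0.9],"angular": [0,0,7.5]},
    {"fingers": 1,"slide": [0,0.3,1.1],"angular": [0,0,10]},
    {"fingers": 1,"slide": [0,0.4,1.2],"angular": [0,0,12.5]},
    {"fingers": 1,"slide": [-0.1,0.5,1.4],"angular": [0,0,15]}
  ]
}}

```text
clock: 18.27
tcp_pos: [0.5535, 0.2328, 0.1778]
orientation: [0.0, -0.111, 0.994, 0.001]
wrist_force: [-2.7, 5.4, -2.5]
finger_gap: 0.0126
grip_force: 42.3
```

```bash
python3 mon.py m7|head -2
```

```text
[-2.73  5.36 -2.49] [1.213 0.391 0.211] gap 0.012639380374138783 grip 42.31406629085541 [0.5535 0.2328 0.1778] 18.2667
slide [0. 0. 0.] tool yaw -167.2 j1,j6 [15.1  2.3] tilt [-2.0e-04  2.1e-03 -1.0e+00]
```

>>> {"name": "jog_arm", "arguments": {
  "moves": [
    {"fingers": 1,"slide": [0.2,0.7,0.3],"angular": [0,0,2.5]},
    {"fingers": 1,"slide": [0.3,1.2,0.4],"angular": [0,0,5]},
    {"fingers": 1,"slide": [0.3,1.4,0.6],"angular": [0,0,7.5]},
    {"fingers": 1,"slide": [0.3,1.5,0.7],"angular": [0,0,10]},
    {"fingers": 1,"slide": [0.3,1.6,0.8],"angular": [0,0,12.5]},
    {"fingers": 1,"slide": [0.3,1.7,0.9],"angular": [0,0,15]}
  ]
}}

```text
clock: 19.22
tcp_pos: [0.5535, 0.2347, 0.1777]
orientation: [0.001, 0.019, 1.0, 0.001]
wrist_force: [-2.1, 5.8, 0.1]
finger_gap: 0.0128
grip_force: 44.8
```

```bash
python3 mon.py m8|head -2
```

```text
[-2.09  5.82  0.1 ] [1.004 0.261 0.405] gap 0.01277724673781259 grip 44.812440276145935 [0.5535 0.2347 0.1777] 19.2167
slide [0. 0. 0.] tool yaw 177.8 j1,j6 [15.3 17.5] tilt [ 0.0018  0.0023 -1.    ]
```

>>> {"name": "jog_arm", "arguments": {
  "moves": [
    {"fingers": 1,"slide": [0.3,0.6,0.2],"angular": [0,0,2.5]},
    {"fingers": 1,"slide": [0.4,1.2,0.2],"angular": [0,0,5]},
    {"fingers": 1,"slide": [0.4,1.3,0.2],"angular": [0,0,7.5]},
    {"fingers": 1,"slide": [0.4,1.4,0.2],"angular": [0,0,10]}
  ]
}}

```text
clock: 20.0
tcp_pos: [0.5536, 0.235, 0.1776]
orientation: [0.001, 0.106, 0.994, 0.0]
wrist_force: [-0.0, 0.6, 1.8]
finger_gap: 0.0131
grip_force: 41.8
```

```bash
python3 mon.py m9|head -2
```

```text
[-0.02  0.64  1.77] [0.3   0.075 0.05 ] gap 0.013064665755323874 grip 41.77479386329651 [0.5536 0.235  0.1776] 20.0
slide [0. 0. 0.] tool yaw 167.8 j1,j6 [15.4 27.6] tilt [ 0.0028 -0.     -1.    ]
```

>>> {"name": "jog_arm", "arguments": {
  "moves": [
    {"fingers": 1,"slide": [0,0.1,0],"angular": [0,0,2.5]},
    {"fingers": 1,"slide": [0,0.2,0],"angular": [0,0,5]},
    {"fingers": 1,"slide": [0,0.2,0],"angular": [0,0,6]}
  ]
}}

```text
clock: 20.7
tcp_pos: [0.5533, 0.2358, 0.1766]
orientation: [0.0, 0.158, 0.987, 0.001]
wrist_force: [-0.0, 5.0, 4.5]
finger_gap: 0.0131
grip_force: 43.6
```

```bash
python3 mon.py m10|head -2;  python3 fit.py m8 m10
```

```text
[-0.03  5.01  4.51] [ 0.918 -0.187  0.214] gap 0.013101619111697962 grip 43.631771206855774 [0.5533 0.2358 0.1766] 20.7
slide [0. 0. 0.] tool yaw 161.8 j1,j6 [15.4 33.6] tilt [ 0.0012  0.0015 -1.    ]
m8 centre x,y, disc top z in tool mm [-2.7 -0.9  6. ] cost 50.1 58
m10 centre x,y, disc top z in tool mm [-2.9 -1.   6.4] cost 48.6 58
```

>>> {"name": "jog_arm", "arguments": {
  "moves": [
    {"fingers": 1,"slide": [0.2,0.6,-0.4],"angular": [0,0,2]},
    {"fingers": 1,"slide": [0.2,1.1,-0.8],"angular": [0,0,4]},
    {"fingers": 1,"slide": [0.2,1.1,-0.8],"angular": [0,0,5]}
  ]
}}

```text
clock: 21.45
tcp_pos: [0.5535, 0.2366, 0.177]
orientation: [0.0, 0.201, 0.98, 0.0]
wrist_force: [2.8, 3.6, 2.7]
finger_gap: 0.0129
grip_force: 44.9
```

```bash
cat > f.py <<'E'
from h import *
s=get_state();print(s['wrist_force'].round(1),'tz',s['ft_torque'].round(3),'yaw',np.degrees(np.arctan2(*pose(s)[[1,0],0])).round(1),s['tcp_pos'].round(4))
E
python3 f.py
```

```text
[2.8 3.6 2.7] tz [ 0.925 -0.491  0.419] yaw 156.8 [0.5535 0.2366 0.177 ]
```

>>> {"name": "jog_arm", "arguments": {
  "moves": [
    {"fingers": 1,"slide": [0,0.1,0],"angular": [0,0,2]},
    {"fingers": 1,"slide": [0,0.2,0],"angular": [0,0,4]},
    {"fingers": 1,"slide": [0,0.2,0],"angular": [0,0,5]}
  ]
}}

```text
clock: 21.7
tcp_pos: [0.5537, 0.2369, 0.1771]
orientation: [0.001, 0.243, 0.97, 0.001]
wrist_force: [2.7, 5.2, 2.5]
finger_gap: 0.0133
grip_force: 45.3
```

```bash
python3 f.py
```

```text
[2.7 5.2 2.5] tz [ 1.078 -0.559  0.407] yaw 151.8 [0.5537 0.2369 0.1771]
```

>>> {"name": "jog_arm", "arguments": {
  "moves": [
    {"fingers": 1,"slide": [0,0.6,-0.2],"angular": [0,0,2]},
    {"fingers": 1,"slide": [0,1,-0.4],"angular": [0,0,4]}
  ]
}}

```text
clock: 21.87
tcp_pos: [0.5539, 0.2374, 0.1772]
orientation: [0.0, 0.277, 0.961, 0.0]
wrist_force: [1.4, 3.5, 3.6]
finger_gap: 0.013
grip_force: 45.5
```

```bash
python3 f.py
```

```text
[1.4 3.5 3.6] tz [ 0.758 -0.322  0.362] yaw 147.8 [0.5539 0.2374 0.1772]
```

>>> {"name": "jog_arm", "arguments": {
  "moves": [
    {"fingers": 1,"slide": [0,0.2,0],"angular": [0,0,2]},
    {"fingers": 1,"slide": [0,0.2,0],"angular": [0,0,4]}
  ]
}}

```text
clock: 22.03
tcp_pos: [0.5541, 0.2377, 0.1775]
orientation: [0.0, 0.31, 0.951, 0.0]
wrist_force: [2.1, 3.4, 3.2]
finger_gap: 0.0126
grip_force: 45.5
```

```bash
python3 f.py
```

```text
[2.1 3.4 3.2] tz [ 0.833 -0.405  0.446] yaw 143.8 [0.5541 0.2377 0.1775]
```

>>> {"name": "jog_arm", "arguments": {
  "moves": [
    {"fingers": 1,"slide": [0,0.1,0],"angular": [0,0,2]},
    {"fingers": 1,"slide": [0,0.2,0],"angular": [0,0,4]}
  ]
}}

```text
clock: 22.2
tcp_pos: [0.5538, 0.2373, 0.1774]
orientation: [0.0, 0.344, 0.939, -0.0]
wrist_force: [1.1, 0.6, 3.6]
finger_gap: 0.0132
grip_force: 42.1
```

```bash
python3 f.py
```

```text
[1.1 0.6 3.6] tz [ 0.343 -0.22   0.082] yaw 139.8 [0.5538 0.2373 0.1774]
```

The torque climbed to about 0.45 N m and then fell to 0.08. That is a click, and it comes 30° after the earlier one. I'll let go here.

>>> {"name": "jog_arm", "arguments": {
  "moves": [
    {"fingers": 0.6,"slide": [0,0,0],"angular": [0,0,0]},
    {"fingers": 0.6,"slide": [0,0,0],"angular": [0,0,0]},
    {"fingers": 0.6,"slide": [0,0,0],"angular": [0,0,0]},
    {"fingers": 0.6,"slide": [0,0,0],"angular": [0,0,0]},
    {"fingers": 0.6,"slide": [0,0,-10],"angular": [0,0,0]},
    {"fingers": 0.6,"slide": [0,0,-35],"angular": [0,0,0]},
    {"fingers": 0.6,"slide": [0,0,-75],"angular": [0,0,0]},
    {"fingers": 0.6,"slide": [-20,0,-110],"angular": [0,0,0]},
    {"fingers": 0.6,"slide": [-50,0,-120],"angular": [0,0,0]},
    {"fingers": 0.6,"slide": [-70,0,-120],"angular": [0,0,0]}
  ]
}}

```text
clock: 23.03
tcp_pos: [0.6098, 0.1918, 0.3031]
orientation: [0.004, 0.343, 0.939, 0.002]
wrist_force: [0.6, 0.7, -0.4]
finger_gap: 0.0344
grip_force: 0.0
```

>>> {"name": "jog_arm", "arguments": {
  "moves": [
    {"fingers": 0.6,"slide": [0,0,0],"angular": [0,0,0]},
    {"fingers": 0.6,"slide": [0,0,0],"angular": [0,0,0]}
  ]
}}

```text
clock: 23.2
tcp_pos: [0.6078, 0.1915, 0.2976]
orientation: [-0.0, 0.344, 0.939, -0.0]
wrist_force: [-0.9, 0.6, 0.2]
finger_gap: 0.034
grip_force: 0.0
```

```bash
python3 f.py
python3 - <<'E'
from h import *
c=[]
p,M=shot('wrist'); c.append(cv2.resize(p['color'],(400,250)))
p2,M2=shot('side');p3,M3=shot('scene')
for q,N in((p3,M3),(p2,M2)):
    u,v=map(int,proj(q,N,np.array([.556,.2335,.15]))); c.append(cv2.resize(q['color'][v-45:v+30,u-60:u+60],(400,250),interpolation=cv2.INTER_CUBIC))
c.append(cv2.resize(p3['color'],(400,250)))
cv2.imwrite('pics/end.png',np.vstack([np.hstack(c[:2]),np.hstack(c[2:])])[:,:,::-1])
E
```

```text
[-0.9  0.6  0.2] tz [0.034 0.043 0.023] yaw 139.7 [0.6078 0.1915 0.2976]
```

View pics/end.png

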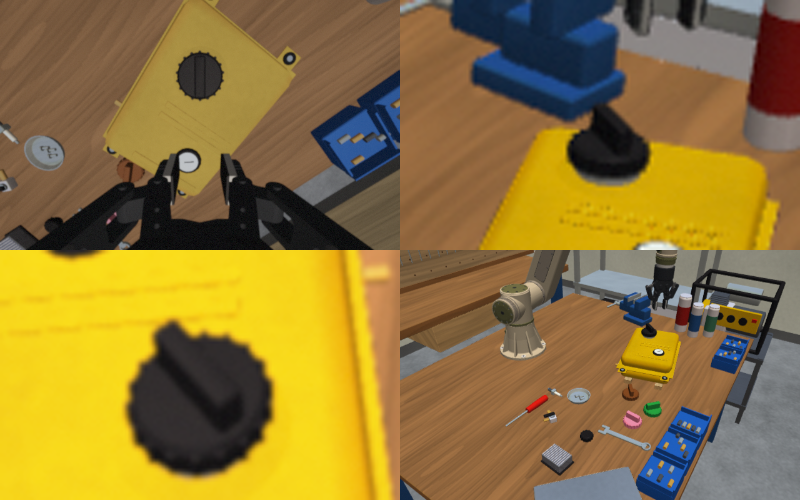

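The cap sits level and low on the neck (wrist tile (200,76), scene crop (608,150)). The gripper is clear, and nothing else on the bench looks moved.

```bash
python3 -c "
from workcell import *
print(hand_in())"
```

```text
the job is handed in; nothing more can be done
None
```

The black ratchet cap is on the filler, drawn down and let go just after a ratchet click (I turned it through two clicks, the second to be sure), the rest of the bench was left alone, and the job is handed in at about 23 s; no verdict was returned.

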